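Shut the test cell and hold its spring-return drain valve open

ROBOT

A 6-joint arm with a two-finger parallel gripper is mounted at the origin on the work surface. World frame = base frame: x ahead of the robot, y to its left, z up, the work surface at z = 0. Lengths are in mm, angles in rad, forces in N, time in s.
With the tool pointing down it reaches from about 425 to 1125 mm from the base axis. Payload 14.9 kg.
Tool frame: the origin (TCP) lies at the centre of the arm's flange, where the gripper is bolted on; the fingertips stand 191 mm ahead of it and the grasp point (between the pads) lies 172 mm ahead of it; z points along the fingers, y is the line along which they close (so a half turn about z gives the same grasp; the last joint's range is limited). The gripper opens to 91 mm and grips with 3 to 60 N. Pads are 32 mm wide; open, the fingers measure 118 mm over their backs; the gripper's body (76 mm by 178 mm) begins 60 mm behind the grasp point.
Start: joints at [1.071, 0.379, 1.734, -0, 1.028, -0.033], TCP at [315.031, 625.12, 404.732] pointing down, gripper open.
Joint ranges: [-2.77, 2.77], [-0.74, 2.19], [0, 2.66], [-1.06, 4.2], [0.31, 2.87], [-3.08, 3.08]. Speed limits (rad/s): [1.89, 1.89, 2.39, 3.14, 3.14, 3.14].

INTERFACE

Orientations are given as a rotation vector (axis times angle).
In Python, from station import status, vision, order gives the robot as it stands.
- The arm moves only by the tool drive_tool, never from a script. Its argument "increments" is a list that holds one entry, the list of rows, each a list of 7 numbers: the shift along the world's x, y, z in m, then the turn, a rotation vector about the world's x, y, z in rad, then the closure in counts, from 0 (fully open) to 255 (shut). In form: [[[dx, dy, dz, ax, ay, az, gripper], ...]]. A call has 1 to 10 rows; each row is the pose to reach, as a shift and turn from the pose commanded when the call began; what a row does not reach only later rows make up. A row lasts 1/8 s, in which the tool goes at most 62.5 mm and 10.7 degrees, less where a joint would pass 70% of its speed; a pose out of reach is approached as far as the arm can. A call with a gripper value outside its range is refused whole. The fingers move at their own pace and stop on an object; "grip_force" is the grip in N (left out, the last holds). Time passes only in rows, so rows that repeat a pose let the fingers close. It gives the time, the measured TCP pose, the force, the opening and the grip force at its end, in the units of the state.
- status.read_state(): the state, without advancing time (a new reading comes with each control period).
- vision.grab_frame(name): name is "scene" or "side" or "wrist"; returns a dict with "pixels" (480x640x3 uint8, blue, green, red), "camera_matrix" (3x3 intrinsics, pixels), "dist_coeffs" ([k1, k2, p1, p2, k3] as OpenCV has them; the pictures are not rectified), "world_from_camera" (4x4, takes a point from camera to world coordinates); the wrist camera has in their place "mount" (4x4, takes a point from camera to tool coordinates, whose origin is the TCP and whose axes are the flange's). Camera axes: x right, y down, z forward; pixel columns grow to the right and rows downward; lengths in mm; the calibration is good to about 2 mm. A picture is of the moment at which its call begins: read the wrist's pose just before it. There is no depth.
- order.finish_job(): hands the job in; it is judged then, once.
The state is a dict: "clock": time; "joint_pos": joint angles; "joint_velocities": joint speeds; "joint_torque": joint torques, N m; "eef_pos": TCP position; "tcp_rot": TCP orientation; "ft_force": force on the tool from outside, world axes, zero at the start; "moment": the same for the moment, N m; "grip_width": finger opening in mm; "finger_force": force on a finger pad.
Only numpy, scipy, OpenCV 4.12 (cv2) and the standard library are available. Lean on these libraries where they do the work, as an engineer would, in place of code of your own. Each camera call takes 0.05 s, during which the arm holds its last target. There are 200 camera calls.

TASK

On the lab bench, first lower the raised round lid of the test cell gently until it lies shut on the cell's flange. Only then swing the arm of the spring-return valve beside it forward (counter-clockwise seen from above) against its spring all the way to its stop, and finish while holding it there: do not let go, the program ends with the robot still keeping the arm at the stop. Leave the lid shut and the other things on the bench where they are.

Things in the scene. Friction and masses are not known exactly. Their poses are not given: they have to be found in the camera images.
- lid_hinge (a point): middle of the test cell's lid hinge, on the hinge line, 114 mm above the bench. The cell is a fixed clear cylinder (132 mm wide, 110 mm high to its flange's top) between two aluminium flanges (top flange 180 mm wide). Axes are the cell's: its x points level from the cylinder's axis to the hinge (the cylinder's axis is 100 mm behind, at -x; roughly the robot's side), y along the hinge line, z up
- lid (a joint): angle of the lid, rad: 0 = shut and level on the flange, grows as the lid's free side rises (1.57 would be upright); starts at 1.0 to 1.25. The hinge is stiff: the lid stays where it is left and takes 0.5 to 2 N at its tab to swing down
- lid_tab (a point): middle of the upper (outer) face of the lid's tab. The lid is an aluminium disc 170 mm across, 8 mm thick, about 0.25 kg, with a tab 50 mm wide (along the hinge line) at its free side, opposite the hinge; the tab's outer end is 205 mm from the hinge line, this point 190 mm from it and 4 mm above the mid-plane. Its x points along the lid to the hinge, z out of the lid's upper face (up when shut): push on this face against z to shut it
- valve_axis (a point): point on the upright axis of the spring-return valve's arm, 100 mm above the bench. The valve stands fixed on a bracket (foot plate 90 x 90 mm; body's top 90 mm above the bench, 84 mm wide; a small upright steel stop pin on each side of the arm, 36 mm from the axis, up to 109 mm above the bench)
- swing_arm (a joint): angle of the valve's arm about its upright axis, rad: 0 = at rest (held there by the spring), grows counter-clockwise seen from above (its pin first moves away from the robot's side and to the right); 1.1 = at the stop. The spring pulls it back with 2 N at the pin at rest, rising to 7 N at the stop; it springs back when let go
- valve_pin (a point): middle of the upright round metal pin at the arm's outer end: 16 mm thick, 50 mm tall (104 to 154 mm above the bench), 85 mm from the arm's axis; this point is 129 mm above the bench. It stands on a flat steel bar 16 mm wide whose top is 104 mm above the bench
- tape_c (a point): centre of a loose white tape roll, 60 mm across, 19 mm high: leave alone
- fitting_c (a point): centre of a small loose brass fitting, 24 mm wide, 28 mm high: leave alone
- wrench_a_c (a point): middle of a loose steel wrench, 130 mm long, lying flat: leave alone
- wrench_b_c (a point): middle of a loose steel wrench, 110 mm long, lying flat: leave alone
- jar_c (a point): centre of a loose capped jar, 60 mm wide, 80 mm high: leave alone
- beaker_c (a point): centre of a loose glass beaker, 70 mm wide, 90 mm high: leave alone
- scoop_c (a point): middle of a loose long-handled spatula, 240 mm long, lying flat: leave alone
There are look-alikes about, which are no part of the job. What is shaped like the part that bears valve_axis but green is not meant. Leave any orange look-alike of the part that bears lid_hinge alone.

How it is judged (in metres and radians):
On the way, in this order (a step that is already met when the one before it is completed fails the run):
1. the lid lies shut on the cell (value of joint lid below 0.03 rad and value of joint swing_arm below 0.3 rad), for 0.2 s.
2. the fingers hold the valve's arm at its stop, the lid still shut (value of joint swing_arm above 1.04 rad and contact force between the fingers and swing_arm above 1.5 N and value of joint lid below 0.04 rad), for 0.3 s.
At the end, for the whole second after the job is handed in: the lid is shut (within 0.04 rad), the valve's arm is within 0.06 rad of its stop at 1.1 rad and still, held there by the robot's fingers (more than 1.5 N), and every loose bystander is within 40 mm of where it started; all this through the last second, while the robot is still holding (all of step 2 and velocity of joint swing_arm between -0.2 and 0.2 rad/s and distance of each of tape_c, fitting_c, wrench_a_c, wrench_b_c, jar_c, beaker_c, scoop_c from where it was at the start of the episode below 0.04 m); the arm keeps its last pose, push and grip.
It fails at once if the lid slams: faster than 1.5 rad/s (some 0.3 m/s at its tab) in the last 0.3 rad before the flange (value of joint lid below 0.3 rad and velocity of joint lid below -1.5 rad/s).
It fails at once if the valve's arm is swung forward while the lid is not shut (value of joint lid above 0.1 rad and value of joint swing_arm above 0.35 rad).
It fails at once if a loose bystander is knocked away (moved more than 40 mm) (distance of any of tape_c, fitting_c, wrench_a_c, wrench_b_c, jar_c, beaker_c, scoop_c from where it was at the start of the episode above 0.04 m).
It also fails if it takes over 51 s, if anything falls off the work surface, if the arm or the gripper's body presses on something with over 40 N, if the wrist force passes 120 N, or if a joint passes its speed limit or range.

## Working session

There is one attempt and no reset: what is moved stays moved. The work goes in short steps, Python scripts to look and compute and a tool call to move; the robot and the scene stay as the last step left them, time stands still between calls to the robot, and variables do not carry over. Pictures are saved under pics/ and viewed, at most 10 in all, crops included, and the job is handed in when it is done.

Besides the shell and the picture viewer there is one more tool, called after "Request:" by a JSON object that holds its "fn" and its "kwargs", one argument or row to a line. drive_tool: Moves the arm, as the interface text tells. Its arguments: {"type":"object","properties":{"increments":{"type":"array","items":{"type":"array","items":{"type":"array","items":{"type":"number"}}}},"grip_force":{"type":"number"}},"required":["increments"]}

```bash
mkdir -p pics
cat > h.py <<'E'
import numpy as np,cv2,pickle
from station import status,vision,order
def grab(n,tag):
    s=status.read_state(); f=vision.grab_frame(n); f['state']=s
    cv2.imwrite(f'pics/{tag}.png',f['pixels']); pickle.dump(f,open(f'{tag}.pkl','wb')); return f
def load(tag): return pickle.load(open(f'{tag}.pkl','rb'))
def pose(f):
    if 'mount' in f:
        s=f['state'];T=np.eye(4);T[:3,:3]=cv2.Rodrigues(np.array(s['tcp_rot'],float))[0];T[:3,3]=s['eef_pos'];return T@np.array(f['mount'])
    return np.array(f['world_from_camera'])
def ray(f,u,v):
    p=cv2.undistortPoints(np.array([[[u,v]]],float),np.array(f['camera_matrix']),np.array(f['dist_coeffs']))[0,0]
    T=pose(f);return T[:3,3],T[:3,:3]@np.array([p[0],p[1],1])
def atz(f,u,v,z):
    o,d=ray(f,u,v);return o+d*(z-o[2])/d[2]
def tri(*obs):
    A=0;b=0
    for f,u,v in obs:
        o,d=ray(f,u,v);d=d/np.linalg.norm(d);M=np.eye(3)-np.outer(d,d);A=A+M;b=b+M@o
    return np.linalg.solve(A,b)
def proj(f,P):
    T=np.linalg.inv(pose(f));P=np.atleast_2d(np.array(P,float))
    return cv2.projectPoints(P,cv2.Rodrigues(T[:3,:3])[0],T[:3,3],np.array(f['camera_matrix']),np.array(f['dist_coeffs']))[0][:,0]
E
python3 - <<'E'
from h import *
for n in('scene','side','wrist'):
    f=grab(n,n+'0'); print(n,pose(f)[:3,3].round(),pose(f)[:3,2].round(2))
s=status.read_state();print(s)
E
```

```text
scene [1398. -148.  665.] [-0.83  0.1  -0.55]
side [372. 948. 679.] [ 0.15 -0.86 -0.49]
wrist [251. 657. 382.] [ 0.23 -0.12 -0.97]
{'clock': 0.15, 'joint_pos': array([ 1.07067185e+00,  3.79271102e-01,  1.73463701e+00, -4.60767410e-06,
        1.02849463e+00, -3.32602987e-02]), 'joint_velocities': array([-0.00129083, -0.00259881, -0.00155425,  0.00025349,  0.00066454,
        0.00031065]), 'joint_torque': array([ 1.81979161e-03, -7.64106274e+01, -4.34659374e+01,  6.52004778e-02,
        4.09900211e-02, -1.36719009e-05]), 'eef_pos': array([314.97557774, 624.97650525, 404.25552535]), 'tcp_rot': array([-7.26654371e-01, -3.05618371e+00,  1.22903983e-03]), 'ft_force': array([ 0.02817014,  0.55420336, -0.24658139]), 'moment': array([-0.03672919,  0.00597741,  0.02447639]), 'finger_force': 0.0, 'grip_width': 91.12972721264853}
```

View pics/scene0.png

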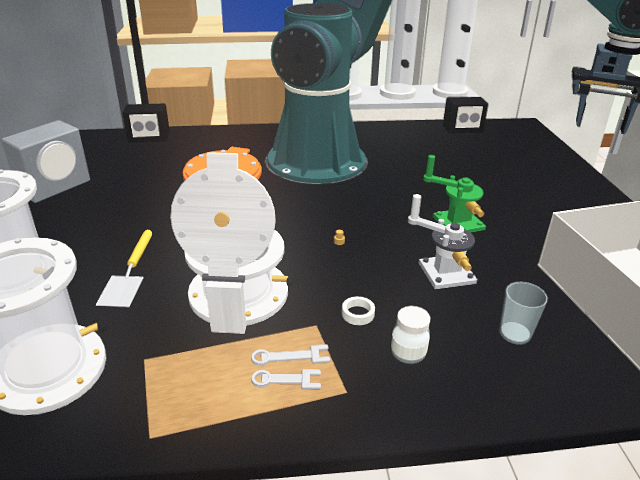

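View pics/side0.png

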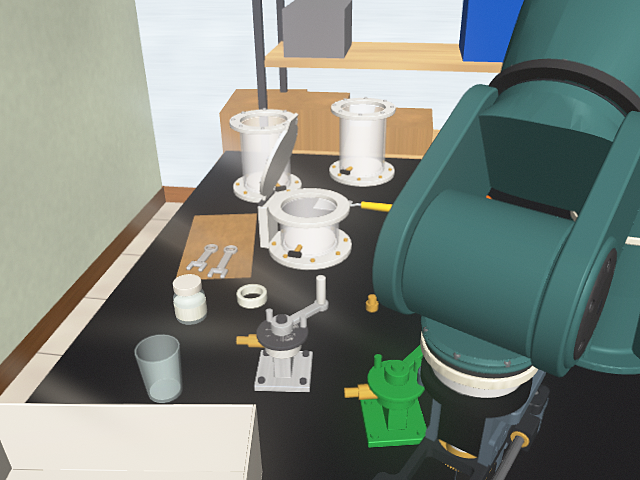

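The scene view shows the lid (disc about (222,220), tab top (222,155), hinge about (226,278)), the valve hub at about (455,230) and its pin at (416,208). In the side view, the lid is edge-on at (280,160), the hub at (282,322) and the pin at (321,290). I'll take enlarged crops next.

Run:
```python
from h import *
a=load('scene0')['pixels'];b=load('side0')['pixels']
def c(im,x,y,w,h,k): return cv2.resize(im[y:y+h,x:x+w],None,fx=k,fy=k,interpolation=cv2.INTER_CUBIC)
# each 400x300 at x4 =>100x75 ; lid scene 160x200
L=c(a,160,140,133,200,3)[:600,:400]
R=np.vstack([c(a,395,185,100,75,4),c(b,235,265,100,75,4)])
cv2.imwrite('pics/c1.png',np.hstack([np.pad(L,((0,600-L.shape[0]),(0,400-L.shape[1]),(0,0))),R]))
cv2.imwrite('pics/c2.png',c(b,220,100,150,180,3.3))
```

```text
(no output)
```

View pics/c1.png

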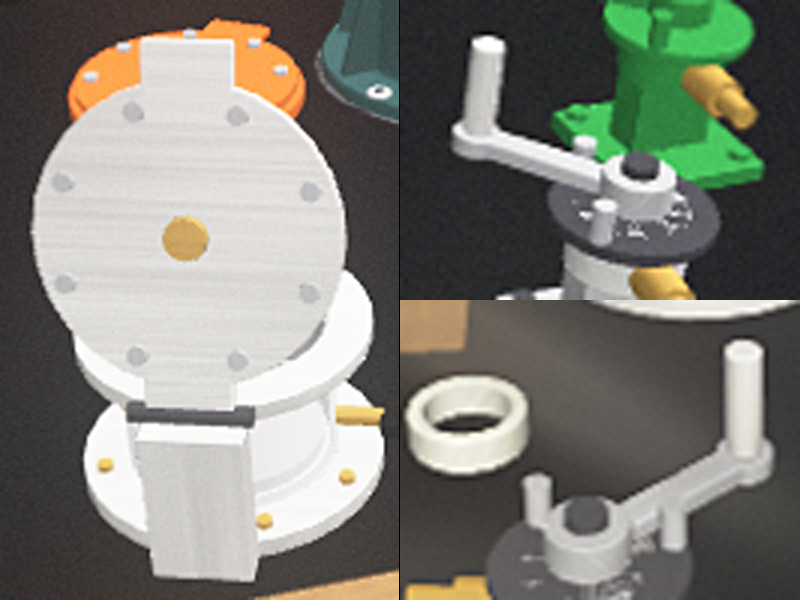

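View pics/c2.png

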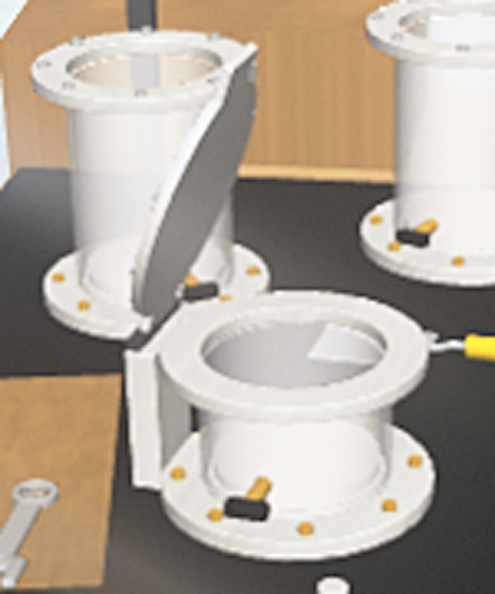

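The crops show the tab's outer-end corners in the scene at (206.7,153.3) and (237.7,153.3), and the hinge rod at (223.7,278.3). The pin top is at (417,196) in the scene and (320.8,277.5) in the side view, and the hub cap at (455,225) and (281.8,318).

```bash
cat > m.py <<'E'
from h import *
a=load('scene0');b=load('side0')
print('hinge',atz(a,223.7,278.3,114), 'rod ends',atz(a,160+130/3,140+413/3,114),atz(a,160+252/3,140+416/3,114))
print('flange side L,R',atz(b,268.5,206,110),atz(b,351.5,206,110),'top/bot',atz(b,309,188.5,110),atz(b,309,221,110))
p=tri((a,417,195.8),(b,320.75,277.5));print('pin top',p)
c=tri((a,455,225),(b,281.75,318));print('hub',c,'r',np.linalg.norm((p-c)[:2]),np.degrees(np.arctan2(*(p-c)[1::-1])))
for k,f,u,v in(('tape',a,358,305),('fit',a,339,240),('wr',a,290,355),('jar',a,411,325)):print(k,atz(f,u,v,15))
E
python3 m.py
```

```text
hinge [ 679.17474048 -221.17991584  114.        ] rod ends [ 674.71606212 -254.85200573  114.        ] [ 682.91615365 -187.76221834  114.        ]
flange side L,R [ 663.082932   -188.35022129  110.        ] [ 482.76603683 -210.59729851  110.        ] top/bot [ 590.01944837 -290.47408573  110.        ] [ 563.16240278 -129.08401278  110.        ]
pin top [497.13099948 148.40760191 153.31910894]
hub [549.8950554  214.49623309 115.38063567] r 84.56803632894966 -128.6032800580077
tape [650.96025688  13.63134423  15.        ]
fit [435.13241284   8.1278305   15.        ]
wr [ 765.19537344 -118.27655206   15.        ]
jar [712.66900486  97.88567083  15.        ]
```

```bash
cat >> h.py <<'E'
H=np.array([679.,-221,114]);X=np.array([.9926,-.121,0]);X/=np.linalg.norm(X);Y=np.array([-X[1],X[0],0]);Z=np.array([0,0,1.])
def lid(th,s,y=0,n=4,H=H):
    return H+s*(-np.cos(th)*X+np.sin(th)*Z)+y*Y+n*(np.cos(th)*Z+np.sin(th)*X)
E
python3 - <<'E'
from h import *
from scipy.optimize import least_squares
a=load('scene0');b=load('side0')
def r(p):
    th,dx,dy=p;h=H+[dx,dy,0]
    P=[lid(th,205,25,4,h),lid(th,205,-25,4,h)]
    e=(proj(a,P)-[[237.7,153.3],[206.7,153.3]]).ravel()
    e2=(proj(a,[h])-[[223.7,278.3]]).ravel()
    e3=proj(b,lid(th,205,25,4,h))[0]-[220+252/3.3,100+45/3.3]
    return np.r_[e,e2,e3]
s=least_squares(r,[1.1,0,0]);print(s.x,s.fun.round(1))
S=np.array([315.0,625.0,404.5])
for th in np.linspace(1.25,0,11):
    E=lid(th,192); T=E+13.5*X+[0,0,191]; print(round(th,2),E.round(),T.round(),((T-S)/1000).round(3))
E
```

```text
[ 1.17082061 -5.02916195 -1.54286111] [-0.8 -1.3 -1.  -1.9 -0.7 -1.9 -3.2  7.4]
1.25 [ 623. -214.  297.] [ 636. -216.  488.] [ 0.321 -0.841  0.084]
1.12 [ 600. -211.  289.] [ 614. -213.  480.] [ 0.299 -0.838  0.075]
1.0 [ 579. -209.  278.] [ 593. -210.  469.] [ 0.278 -0.835  0.064]
0.88 [ 560. -206.  264.] [ 573. -208.  455.] [ 0.258 -0.833  0.05 ]
0.75 [ 542. -204.  248.] [ 556. -206.  439.] [ 0.241 -0.831  0.034]
0.62 [ 527. -202.  230.] [ 540. -204.  421.] [ 0.225 -0.829  0.016]
0.5 [ 514. -201.  210.] [ 527. -202.  401.] [ 0.212 -0.827 -0.004]
0.38 [ 503. -200.  188.] [ 517. -201.  379.] [ 0.202 -0.826 -0.025]
0.25 [ 495. -199.  165.] [ 509. -200.  356.] [ 0.194 -0.825 -0.048]
0.12 [ 490. -198.  142.] [ 504. -200.  333.] [ 0.189 -0.825 -0.072]
0.0 [ 488. -198.  118.] [ 502. -199.  309.] [ 0.187 -0.824 -0.096]
```

Request:
{"fn": "drive_tool", "kwargs": {
  "increments": [
    [[0,0,0.06,0,0,0,255],[0,0,0.12,0,0,0,255],[0.02,-0.04,0.145,0,0,-0.1,255],[0.04,-0.09,0.145,0,0,-0.2,255],[0.065,-0.145,0.145,0,0,-0.3,255],[0.09,-0.2,0.145,0,0,-0.4,255],[0.115,-0.255,0.145,0,0,-0.5,255],[0.14,-0.31,0.145,0,0,-0.6,255],[0.165,-0.365,0.145,0,0,-0.7,255],[0.19,-0.42,0.145,0,0,-0.8,255]]
  ],
  "grip_force": 20
}}

```text
clock: 1.4
eef_pos: [505.4, 203.2, 549.8]
tcp_rot: [1.863, 2.529, 0.0]
ft_force: [0.9, -0.1, -0.6]
grip_width: 0.1
finger_force: 0.0
```

Request:
{"fn": "drive_tool", "kwargs": {
  "increments": [
    [[0.025,-0.05,0,0,0,-0.1,255],[0.05,-0.1,0,0,0,-0.2,255],[0.075,-0.15,0,0,0,-0.3,255],[0.1,-0.2,0,0,0,-0.42,255],[0.125,-0.25,0,0,0,-0.42,255],[0.15,-0.3,0,0,0,-0.42,255],[0.165,-0.35,0,0,0,-0.42,255],[0.175,-0.4,0,0,0,-0.42,255],[0.175,-0.421,0,0,0,-0.42,255],[0.175,-0.421,0,0,0,-0.42,255]]
  ]
}}

```text
clock: 2.65
eef_pos: [679.8, -216.7, 549.3]
tcp_rot: [-2.348, -2.087, 0.0]
ft_force: [0.1, -0.2, 0.1]
grip_width: 0.6
finger_force: 0.0
```

Request:
{"fn": "drive_tool", "kwargs": {
  "increments": [
    [[-0.01,0,-0.03,0,0,0,255],[-0.02,0,-0.066,0,0,0,255],[-0.03,0.002,-0.066,0,0,0,255],[-0.038,0.003,-0.066,0,0,0,255],[-0.046,0.004,-0.066,0,0,0,255],[-0.052,0.004,-0.066,0,0,0,255],[-0.056,0.005,-0.066,0,0,0,255],[-0.058,0.005,-0.066,0,0,0,255]]
  ]
}}

```text
clock: 3.65
eef_pos: [622.0, -210.9, 484.0]
tcp_rot: [2.346, 2.088, 0.001]
ft_force: [1.0, -0.2, -0.2]
grip_width: 0.6
finger_force: 0.7
```

Run:
```python
from h import *
f=grab('side','side1');a=grab('scene','scene1');print(status.read_state()['ft_force'])
c=lambda im,x,y:cv2.resize(im[y:y+200,x:x+133],None,fx=3,fy=3,interpolation=cv2.INTER_CUBIC)
cv2.imwrite('pics/c3.png',np.hstack([c(a['pixels'],160,60),c(f['pixels'],230,50)]))
```

```text
[ 0.81098125 -0.27948174  0.36368745]
```

View pics/c3.png

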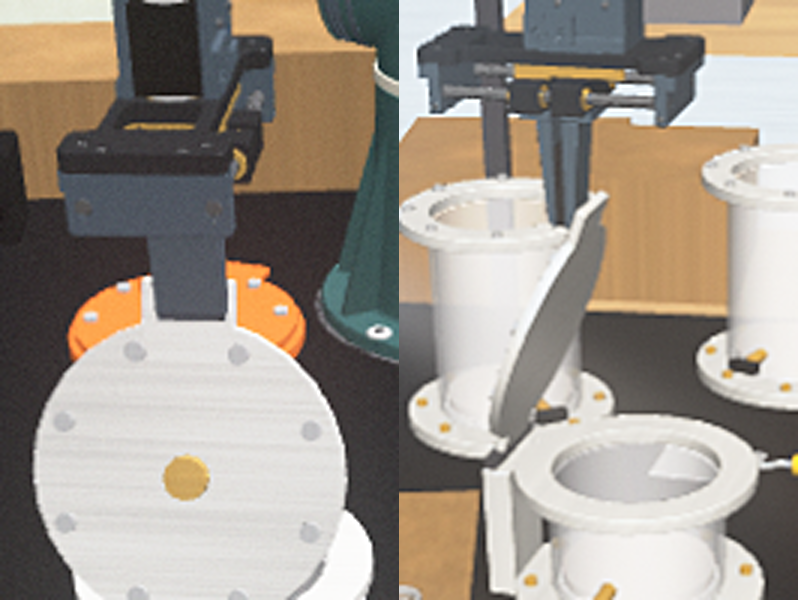

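The crop shows the fingers centred on the tab and about to touch its outer face. I'll follow the arc down from here.

Request:
{"fn": "drive_tool", "kwargs": {
  "increments": [
    [[-0.012,0.001,-0.007,0,0,0,255],[-0.023,0.003,-0.012,0,0,0,255],[-0.033,0.004,-0.018,0,0,0,255],[-0.042,0.005,-0.024,0,0,0,255],[-0.051,0.006,-0.031,0,0,0,255],[-0.06,0.007,-0.039,0,0,0,255],[-0.068,0.008,-0.047,0,0,0,255],[-0.076,0.009,-0.055,0,0,0,255],[-0.083,0.01,-0.064,0,0,0,255],[-0.089,0.011,-0.073,0,0,0,255]]
  ]
}}

```text
clock: 5.0
eef_pos: [532.6, -199.8, 410.1]
tcp_rot: [-2.346, -2.089, 0.0]
ft_force: [0.9, -0.3, 1.2]
grip_width: 0.7
finger_force: 0.4
```

Request:
{"fn": "drive_tool", "kwargs": {
  "increments": [
    [[-0.006,0.001,-0.01,0,0,0,255],[-0.012,0.001,-0.02,0,0,0,255],[-0.017,0.002,-0.03,0,0,0,255],[-0.021,0.002,-0.041,0,0,0,255],[-0.025,0.003,-0.051,0,0,0,255],[-0.028,0.003,-0.062,0,0,0,255],[-0.029,0.003,-0.07,0,0,0,255],[-0.03,0.004,-0.078,0,0,0,255],[-0.032,0.004,-0.085,0,0,0,255],[-0.032,0.004,-0.092,0,0,0,255]]
  ]
}}

```text
clock: 6.25
eef_pos: [501.0, -195.9, 318.3]
tcp_rot: [-2.346, -2.089, 0.0]
ft_force: [0.1, 0.3, 0.6]
grip_width: 0.4
finger_force: 0.3
```

Request:
{"fn": "drive_tool", "kwargs": {
  "increments": [
    [[0,0,-0.002,0,0,0,255],[0,0,-0.004,0,0,0,255],[0,0,-0.006,0,0,0,255],[0,0,-0.008,0,0,0,255],[0,0,-0.009,0,0,0,255],[0,0,-0.009,0,0,0,255]]
  ]
}}

```text
clock: 7.0
eef_pos: [501.0, -195.9, 309.7]
tcp_rot: [2.346, 2.089, -0.0]
ft_force: [0.1, 0.2, 0.3]
grip_width: 0.3
finger_force: 0.0
```

Request:
{"fn": "drive_tool", "kwargs": {
  "increments": [
    [[0,0,-0.001,0,0,0,255],[0,0,-0.002,0,0,0,255],[0,0,-0.003,0,0,0,255],[0,0,-0.003,0,0,0,255],[0,0,-0.003,0,0,0,255]]
  ]
}}

```text
clock: 7.62
eef_pos: [501.3, -196.0, 309.1]
tcp_rot: [-2.346, -2.089, 0.001]
ft_force: [-18.8, 6.5, 47.9]
grip_width: 0.6
finger_force: 23.6
```

Run:
```python
from h import *
f=grab('side','side2');a=grab('scene','scene2');print(status.read_state()['ft_force'])
c=lambda im,x,y:cv2.resize(im[y:y+200,x:x+133],None,fx=3,fy=3,interpolation=cv2.INTER_CUBIC)
cv2.imwrite('pics/c4.png',np.hstack([c(a['pixels'],160,130),c(f['pixels'],250,100)]))
```

```text
[-19.10404588   7.11244411  47.46658499]
```

View pics/c4.png

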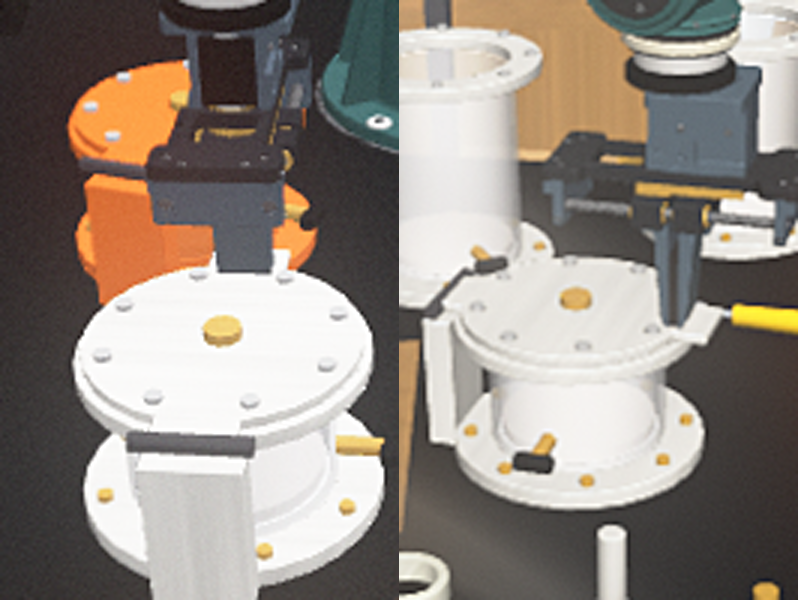

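The lid is shut: it lies level on the flange in both views. I'll retreat upward, move above the pin and half-open the gripper.

Request:
{"fn": "drive_tool", "kwargs": {
  "increments": [
    [[0,0,0.005,0,0,0,255],[0,0,0.03,0,0,0,255],[0,0,0.07,0,0,0,255],[0,0.03,0.1,0,0,0,100],[0,0.08,0.1,0,0,0,100],[0,0.13,0.1,0,0,0,100],[0,0.18,0.1,0,0,0,100],[0,0.23,0.1,0,0,0,100],[0,0.28,0.1,0,0,0,100],[-0.002,0.32,0.1,0,0,0,100]]
  ]
}}

```text
clock: 8.98
eef_pos: [498.8, 126.0, 406.9]
tcp_rot: [2.346, 2.09, 0.001]
ft_force: [-0.1, -1.4, -0.4]
grip_width: 55.6
finger_force: 0.0
```

Request:
{"fn": "drive_tool", "kwargs": {
  "increments": [
    [[-0.002,0.024,0,0,0,0,100],[-0.002,0.024,0,0,0,0,100],[-0.002,0.024,0,0,0,0,100]]
  ]
}}

```text
clock: 9.35
eef_pos: [497.0, 147.6, 406.7]
tcp_rot: [2.346, 2.089, -0.0]
ft_force: [-0.6, 0.3, -0.3]
grip_width: 55.6
finger_force: 0.0
```

Run:
```python
from h import *
a=load('scene0');b=load('side0')
print('green pin top',atz(a,430,157,154),'hub',atz(a,464,183,115))
f=grab('scene','s3');w=grab('wrist','w3');d=grab('side','d3')
s=w['state'];print(s['eef_pos'],s['grip_width'],s['ft_force']);print(proj(w,[[497.1,148.4,154],[549.9,214.5,115]]))
c=lambda im,x,y,W,H,k:cv2.resize(im[y:y+H,x:x+W],None,fx=k,fy=k)
cv2.imwrite('pics/c5.png',np.vstack([np.hstack([c(f['pixels'],350,90,160,120,2.5),c(d['pixels'],230,180,160,120,2.5)]),np.hstack([c(w['pixels'],0,0,640,480,.625),np.zeros((300,400,3),np.uint8)])]))
```

```text
green pin top [326.33506023 223.86105944 154.        ] hub [381.56454291 290.65270962 115.        ]
[497.08364427 147.39853727 406.71192826] 55.511371404736884 [-0.10091731 -1.07709683 -0.1440117 ]
[[322.20544908 252.18218101]
 [382.63583809 143.73282362]]
```

View pics/c5.png

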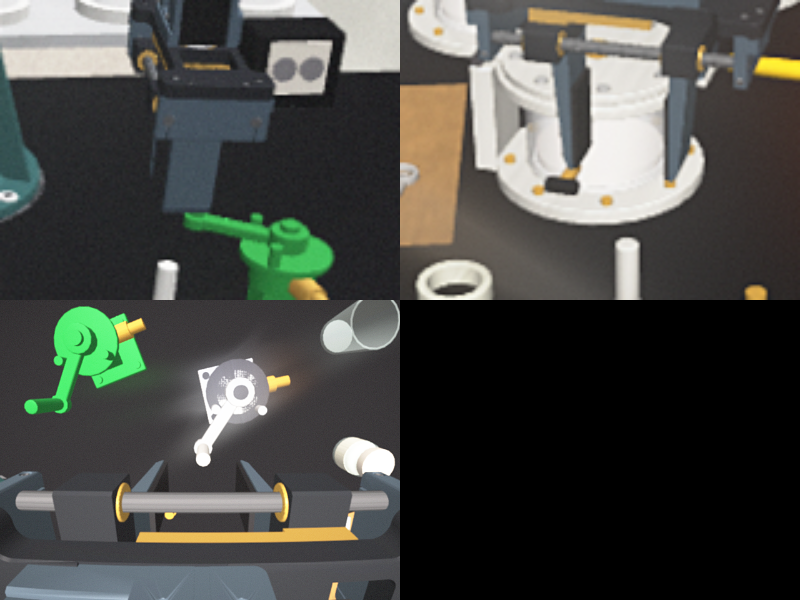

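The wrist view shows the pin top at about (325,251), against a predicted (322,252), so the fingers straddle it. I'll descend and grip.

Request:
{"fn": "drive_tool", "kwargs": {
  "increments": [
    [[0,0.001,-0.03,0,0,0,100],[0,0.001,-0.06,0,0,0,100],[0,0.001,-0.085,0,0,0,100],[0,0.001,-0.103,0,0,0,100],[0,0.001,-0.103,0,0,0,100],[0,0.001,-0.103,0,0,0,255],[0,0.001,-0.103,0,0,0,255],[0,0.001,-0.103,0,0,0,255],[0,0.001,-0.103,0,0,0,255],[0,0.001,-0.103,0,0,0,255]]
  ],
  "grip_force": 30
}}

```text
clock: 10.75
eef_pos: [497.9, 149.1, 304.2]
tcp_rot: [2.344, 2.088, 0.004]
ft_force: [9.9, -3.0, -6.4]
grip_width: 15.5
finger_force: 30.0
```

Request:
{"fn": "drive_tool", "kwargs": {
  "increments": [
    [[0.004,-0.003,0,0,0,0,255],[0.008,-0.005,0,0,0,0,255],[0.016,-0.01,0,0,0,0,255],[0.024,-0.014,0,0,0,0,255],[0.033,-0.016,0,0,0,0,255],[0.042,-0.018,0,0,0,0,255],[0.052,-0.019,0,0,0,0,255],[0.061,-0.018,0,0,0,0,255],[0.07,-0.017,0,0,0,0,255],[0.07,-0.017,0,0,0,0,255]]
  ]
}}

```text
clock: 12.0
eef_pos: [566.9, 131.9, 303.6]
tcp_rot: [-2.345, -2.089, 0.004]
ft_force: [-6.6, -4.5, 7.7]
grip_width: 15.4
finger_force: 30.0
```

Request:
{"fn": "drive_tool", "kwargs": {
  "increments": [
    [[0.005,0.001,0,0,0,0,255],[0.009,0.002,0,0,0,0,255],[0.013,0.004,0,0,0,0,255],[0.016,0.005,0,0,0,0,255],[0.018,0.006,0,0,0,0,255],[0.018,0.006,0,0,0,0,255],[0.018,0.006,0,0,0,0,255]]
  ]
}}

```text
clock: 12.88
eef_pos: [584.4, 137.8, 303.6]
tcp_rot: [-2.345, -2.089, 0.004]
ft_force: [-8.8, -5.1, 8.4]
grip_width: 15.7
finger_force: 30.0
```

Request:
{"fn": "drive_tool", "kwargs": {
  "increments": [
    [[0.001,0.0,0,0,0,0,255],[0.001,0.0005,0,0,0,0,255],[0.002,0.001,0,0,0,0,255],[0.002,0.001,0,0,0,0,255]]
  ]
}}

```text
clock: 13.38
eef_pos: [586.4, 138.7, 303.6]
tcp_rot: [-2.345, -2.089, 0.005]
ft_force: [-7.9, -7.6, 7.8]
grip_width: 15.7
finger_force: 30.0
```

Request:
{"fn": "drive_tool", "kwargs": {
  "increments": [
    [[0.001,0.0005,0,0,0,0,255],[0.001,0.0005,0,0,0,0,255],[0.002,0.001,0,0,0,0,255],[0.002,0.001,0,0,0,0,255]]
  ]
}}

```text
clock: 13.88
eef_pos: [587.9, 139.4, 303.5]
tcp_rot: [-2.345, -2.089, 0.008]
ft_force: [-13.7, -12.1, 13.7]
grip_width: 15.7
finger_force: 30.0
```

The force rises sharply here, which suggests the stop. I'll hold and check with a picture.

Request:
{"fn": "drive_tool", "kwargs": {
  "increments": [
    [[0.001,0.0005,0,0,0,0,255],[0.001,0.0005,0,0,0,0,255],[0.001,0.0005,0,0,0,0,255],[0.001,0.0005,0,0,0,0,255]]
  ]
}}

```text
clock: 14.38
eef_pos: [588.3, 139.6, 303.4]
tcp_rot: [-2.344, -2.088, 0.011]
ft_force: [-20.2, -13.6, 18.9]
grip_width: 15.5
finger_force: 30.0
```

Run:
```python
from h import *
f=grab('scene','s4');d=grab('side','d4')
c=lambda im,x,y,W,H,k:cv2.resize(im[y:y+H,x:x+W],None,fx=k,fy=k)
cv2.imwrite('pics/c6.png',np.hstack([c(f['pixels'],340,120,133,200,3),c(d['pixels'],220,200,133,200,3)]))
p=np.array(d['state']['eef_pos'])
for q in(p[:2],[588,139]):
  v=np.array(q)-[549.9,214.5];print(np.linalg.norm(v),np.arctan2(v[1],v[0])+np.radians(128.6))
```

```text
84.18864128389043 1.1479734546532154
84.568670321816 1.1410464284709294
```

View pics/c6.png

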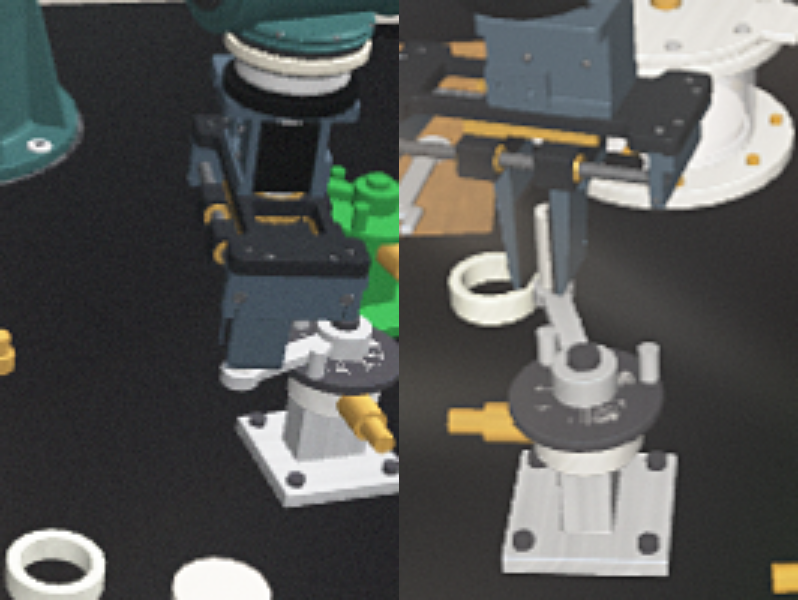

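The pin is between the fingers and the bar lies against the stop pin, with force rising and position stalled. The lid is shut and the bystanders haven't moved.

```bash
python3 -c "
from h import *
print(order.finish_job())"
```

```text
the job is handed in; nothing more can be done
None
```

The lid is shut on the flange, and the valve's arm is being held at its stop in the gripper (30 N grip); the job is handed in, but no verdict came back.

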